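# Dispense the long dowel into the catch tray

## Task

Push the sliding catch tray sideways with the fingertips until it stands fully in front of the lane that holds the long dowel. Then press down the wooden pad at the rear end of that lane's rocking lever, so that its gate lifts and the long dowel rolls down into the tray, and let the lever come back up. Do not touch either dowel or pick anything up; the short dowel stays behind its closed gate, and the other things on the bench stay where they are.

Things in the scene. Friction and masses are not known exactly. Their poses are not given: they have to be found in the camera images.
- dispenser: Wooden dispenser fixed to the bench, 250 x 300 x 152 mm. Origin on the bench under the middle of the levers' pivot axis; x away from the robot, y left, z up. Two lanes at y = +80 (left) and -80 mm (right), 84 mm wide, slope 12 degrees down to a lip at x = -62, z = 45 mm. Cheeks 76 mm high from x = -62 to 30; posts at x = 0, 152 mm high. A dowel lies behind each steel gate; which lane has which varies.
- tray (a joint): Slide of the catch tray along the dispenser's y axis, in m: +0.08 is the left end stop (exactly in front of the left lane), -0.08 the right end stop (in front of the right lane), 0 the middle; it starts near the middle. Friction of about 1.5 N keeps it where it is left; it does not spring back and cannot be lifted.
- tray_center (a point): Middle of the catch tray's inner floor, 22 mm above the bench, at dispenser x = -107 mm, y = joint tray; axes as the dispenser's. Outside 86 mm (x) by 110 mm (y), walls 5 mm; end and front walls reach 70 mm above the bench, the rear wall 38 mm. Push it by the outside of an end wall (55 mm either side of the centre).
- lever_left (a joint): Rocking lever over the left lane, in rad: 0 at rest (gate shut), 0.5 at its stop (rear pad down, gate up). A spring brings it back to 0. A dowel passes from about 0.3; about 2 to 5 N down on the pad moves it.
- lever_right (a joint): The same for the right lane.
- pad_left (a point): Dark wooden press pad, 40 x 40 x 10 mm, on the rear end of the left lever. Origin at the centre of its top face, at rest 146 mm above the bench and 66 mm behind (+x of) the pivot axis, which is 140 mm above the bench. Fully pressed it goes 32 mm down and about 5 mm toward the robot; nothing is under it.
- pad_right (a point): The same for the right lever.
- long_dowel: Centre of the long plain wooden dowel, 70 mm long, 20 mm in diameter, lying across its lane behind the gate, at about 61 mm above the bench.
- short_dowel: Centre of the short plain wooden dowel, 35 mm long, 20 mm in diameter, in the other lane; it must stay there.
- wax_tin: Round wax tin, 77 mm across, 32 mm high, bystander to the right; origin at the centre of its underside.
- bone_nut_2: Another bone bar like bone_nut_1, a few cm nearer the robot and further right, bystander; origin at the centre of its underside.
- bone_nut_1: Small bone bar about 55 x 8 x 10 mm, bystander to the right; origin at the centre of its underside.
There are look-alikes about, which are no part of the job. Leave any red look-alike of the long_dowel alone.

How it is judged:
On the way, in this order (a step that is already met when the one before it is completed fails the run):
1. the tray stands in front of the long dowel's lane, the dowel still behind its gate (y of long_dowel in the frame of tray_center between -0.015 and 0.015 m and x of long_dowel in the frame of tray_center above 0.055 m), for 0.2 s.
2. the pad of that lane's lever is pressed down and its gate lifted (((y of short_dowel in the frame of dispenser below 0 m and value of joint lever_left above 0.3 rad and contact force between the fingers and lever_left_c4 above 0.3 N) or (y of short_dowel in the frame of dispenser above 0 m and value of joint lever_right above 0.3 rad and contact force between the fingers and lever_right_c4 above 0.3 N))), for 0.05 s.
At the end, for the whole second after the job is handed in: The long dowel lies at rest on the floor of the catch tray, both levers are back at rest (under 0.06 rad), the short dowel is within 20 mm of its start behind its gate, and the wax tin and the two bone bars are within 20 mm of their starts (x of long_dowel in the frame of tray_center between -0.042 and 0.042 m and y of long_dowel in the frame of tray_center between -0.052 and 0.052 m and z of long_dowel in the frame of tray_center below 0.025 m and linear speed of long_dowel below 0.05 m/s and value of joint each of lever_left, lever_right below 0.06 rad and distance of each of short_dowel, wax_tin, bone_nut_1, bone_nut_2 from where it was at the start of the episode below 0.02 m); the robot touches nothing.
It fails at once if the robot touches a dowel (contact force between any of the fingers, the arm and long_dowel above 0.3 N or contact force between any of the fingers, the arm and short_dowel above 0.3 N).
It fails at once if the long dowel is lifted (height (world z) of long_dowel above 0.09 m).
It fails at once if the short dowel is let out or shifted by more than 20 mm (distance of short_dowel from where it was at the start of the episode above 0.02 m).
It fails at once if a bystander is shifted by more than 20 mm (distance of any of wax_tin, bone_nut_1, bone_nut_2 from where it was at the start of the episode above 0.02 m).
It also fails if it takes over 48 s, if anything falls off the work surface, if the arm or the gripper's body presses on something with over 40 N, if the wrist force passes 120 N, or if a joint passes its speed limit or range.

## Robot

A 6-joint arm with a two-finger parallel gripper is mounted at the origin on a cart in front of the work surface, level with it; the furniture and walls round the work are solid. World frame = base frame: x ahead of the robot, y to its left, z up, the work surface at z = 0. Lengths are in m, angles in rad, forces in N, time in s.
With the tool pointing down it reaches from about 0.25 to 0.775 m from the base axis. Payload 4 kg.
Tool frame: the origin (TCP) lies where the fingers leave the gripper's body, on its centre line; the fingertips stand 97 mm ahead of it and the grasp point (between the pads) lies 78 mm ahead of it; z points along the fingers, x is the direction in which the jaws open and shut, and the axes are right-handed (so a half turn about z gives the same grasp; the last joint's range is limited). The gripper opens to 94 mm and grips with 3 to 60 N. Pads are 16 mm wide; open, the fingers measure 119 mm over their backs; the gripper's body (75 mm by 177 mm) begins 78 mm behind the grasp point.
Start: joints at [0.999, 0.087, 1.371, -0, 1.684, -0.103], TCP at [0.249, 0.491, 0.303] pointing down, gripper open.
Joint ranges: [-3.1, 3.1], [-0.76, 2.03], [0.27, 2.55], [-1.08, 4.22], [0.17, 2.65], [-2.57, 2.57]. Speed limits (rad/s): [2.79, 2.79, 3.14, 3.14, 3.14, 3.14].

## Interface

Orientations are given as [roll, pitch, yaw] about the fixed x, y, z axes, in that order (R = Rz(yaw) Ry(pitch) Rx(roll)).
In Python, from bench import * gives the robot as it stands.
- The arm moves only by the tool jog_arm, never from a script. Its argument "moves" is a list of rows, each a list of 7 numbers: the turn, a rotation vector about the world's x, y, z in rad, then the shift along the world's x, y, z in mm, then the finger opening in mm, from 0 to 94. In form: [[rx, ry, rz, tx, ty, tz, fingers], ...]. A call has 1 to 12 rows; each row shifts and turns the commanded pose from where the row before left it; what a row does not reach is not made up. A row lasts 1/8 s, in which the tool goes at most 62.5 mm and 10.7 degrees, less where a joint would pass 70% of its speed; a pose out of reach is approached as far as the arm can. A call is refused whole if a number of a shift passes 62.5 or a number of a turn 0.188, either way. A call with a gripper value outside its range is refused whole. The fingers move at their own pace and stop on an object; the grip force is fixed at half the most. Time passes only in rows, so rows that do not move let the fingers close. It gives the time, the measured TCP pose, the force and the opening at its end, in the units of the state.
- get_obs(): the state, without advancing time (a new reading comes with each control period).
- snapshot(name): name is "side" or "top"; returns the picture (384x512x3 uint8, red, green, blue); there is no depth.
- get_calibration(name): a dict with "camera_matrix" (3x3 intrinsics, pixels), "R" (3x3) and "t" (3): a world point X has camera coordinates R X + t. Camera axes: x right, y down, z forward; pixel columns grow to the right and rows downward; lengths in m; the calibration is good to about 2 mm. A picture is of the moment at which its call begins. get_calibration takes no time and is no camera call.
- close_job(): hands the job in, once; it reports no verdict.
Trained networks look in the newest picture that a camera, given by its name, has taken for a name from the list of things; names that differ only in an ending like _2 or _b are one class to them, and where a whole thing is asked for, a point or a joint stands for the part that bears it (a point fixed in the world has none). Each returns a list of dicts, best first, with "conf" (0 to 1); they miss things now and then, are a little off and sometimes report something else, mostly with a low value. They report only what shows in the picture. A call takes as long as a camera call. They do not tell look-alikes from the thing itself.
- look_for(label, camera): "bbox" ([left, top, right, bottom] in pixels, round what is visible of it).
The state is a dict: "time": time; "joint_positions": joint angles; "qvel": joint speeds; "joint_torque": joint torques, N m; "tool_pos": TCP position; "ee_rot": TCP orientation; "wrist_force": force on the tool from outside, world axes, zero at the start; "wrist_torque": the same for the moment, N m; "width": finger opening in m.
Only numpy, scipy, OpenCV 4.12 (cv2) and the standard library are available. Lean on these libraries where they do the work, as an engineer would, in place of code of your own. Each camera call takes 0.05 s, during which the arm holds its last target.

## Working session

There is one attempt and no reset: what is moved stays moved. The work goes in short steps, Python scripts to look and compute and a tool call to move; the robot and the scene stay as the last step left them, time stands still between calls to the robot, and variables do not carry over. Pictures are saved under pics/ and viewed, and the job is handed in when it is done.

Besides the shell and the picture viewer there is one more tool, called by a JSON object that holds its "api" and its "payload", one argument or row to a line. jog_arm: Moves the arm, as the interface text tells. Its arguments: {"type":"object","properties":{"moves":{"type":"array","items":{"type":"array","items":{"type":"number"}}}},"required":["moves"]}

```bash
mkdir -p pics; python3 - <<'E'
from bench import *
import cv2,numpy as np
o=get_obs();print(o['time'],o['tool_pos'],o['ee_rot'],o['width'])
for c in ['side','top']:
    im=snapshot(c); cv2.imwrite(f'pics/{c}0.png',im[:,:,::-1])
    k=get_calibration(c);print(c,k)
    for l in ['dispenser','tray','pad_left','pad_right','long_dowel','short_dowel','wax_tin','bone_nut_1']:
        print(l,[(d['conf'],np.round(d['bbox'])) for d in look_for(l,c)][:3])
print(get_obs()['time'])
E
```

```text
0.0 [0.24831575 0.49038513 0.3015153 ] [-3.14140541e+00  2.17461265e-03  1.10199661e+00] 0.0941581259450273
side {'camera_matrix': array([[371.89083733,   0.        , 251.60027538],
       [  0.        , 371.89083733, 188.34813154],
       [  0.        ,   0.        ,   1.        ]]), 'R': array([[ 0.91158271, -0.41088685, -0.01374611],
       [-0.19139743, -0.39456305, -0.89871409],
       [ 0.3638461 ,  0.8218832 , -0.43831954]]), 't': array([-0.48375602,  0.21644374,  0.93284188])}
dispenser [(0.76, array([167., 148., 274., 232.]))]
tray [(0.92, array([179., 176., 217., 212.])), (0.58, array([221., 162., 264., 200.]))]
pad_left [(0.66, array([230., 266., 263., 299.])), (0.51, array([202., 148., 240., 186.]))]
pad_right [(0.54, array([218., 163., 266., 202.]))]
long_dowel []
short_dowel []
wax_tin [(0.8, array([230., 267., 262., 295.])), (0.42, array([200., 150., 240., 182.]))]
bone_nut_1 [(0.64, array([293., 245., 300., 257.])), (0.38, array([167., 148., 274., 231.]))]
top {'camera_matrix': array([[361.23614486,   0.        , 259.24234922],
       [  0.        , 361.23614486, 188.80660833],
       [  0.        ,   0.        ,   1.        ]]), 'R': array([[ 0.00930216, -0.99969854, -0.02272222],
       [-0.99656805, -0.0073991 , -0.08244619],
       [ 0.08225321,  0.02341117, -0.99633645]]), 't': array([0.0239529 , 0.52443887, 0.90937446])}
dispenser [(0.57, array([124., 137., 262., 253.]))]
tray [(0.88, array([167., 206., 219., 247.]))]
pad_left [(0.77, array([140., 143., 175., 212.]))]
pad_right [(0.91, array([206., 138., 244., 200.]))]
long_dowel [(0.48, array([279., 153., 299., 182.])), (0.46, array([212., 190., 241., 201.])), (0.23, array([127., 138., 262., 255.]))]
short_dowel [(0.62, array([157., 198., 171., 206.]))]
wax_tin [(0.62, array([349., 218., 382., 251.]))]
bone_nut_1 [(0.38, array([314., 149., 335., 159.])), (0.36, array([205., 137., 241., 202.]))]
0.9
```

```bash
python3 - <<'E'
import cv2
a=cv2.imread('pics/top0.png')
cv2.imwrite('pics/top0z.png',cv2.resize(a[110:270,90:290],None,fx=3.75,fy=3.75,interpolation=cv2.INTER_CUBIC))
a=cv2.imread('pics/side0.png')
cv2.imwrite('pics/side0z.png',cv2.resize(a[120:260,140:300],None,fx=4,fy=4,interpolation=cv2.INTER_CUBIC))
E
```

```text
(no output)
```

View pics/top0.png

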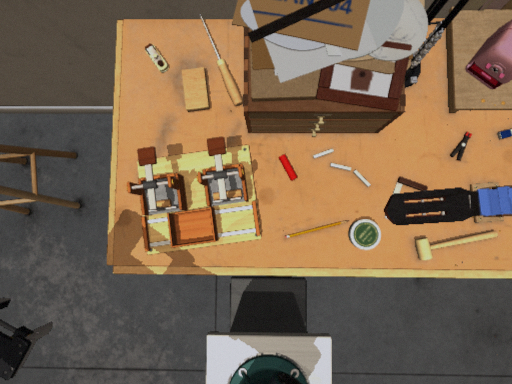

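View pics/side0.png

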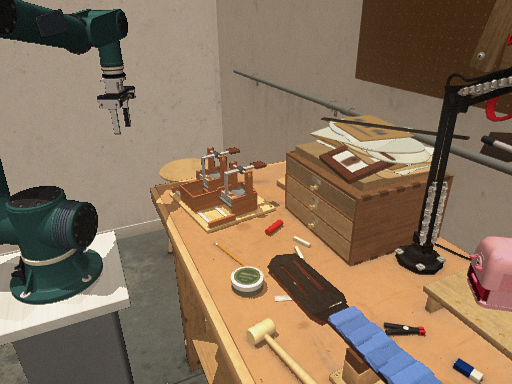

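```bash
true
```

```text
(no output)
```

View pics/top0z.png

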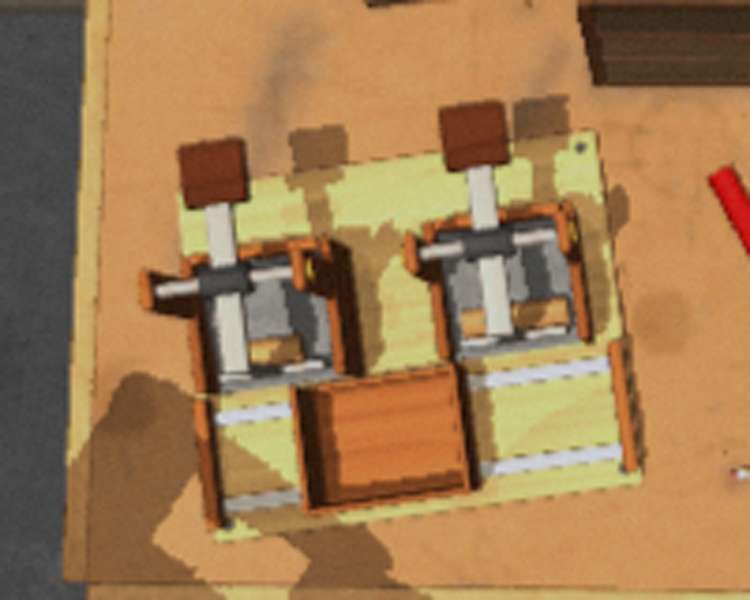

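View pics/side0z.png

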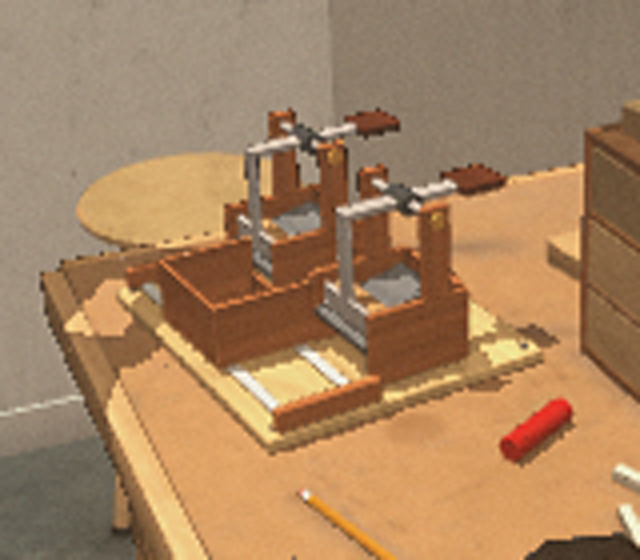

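```bash
cat > h.py <<'E'
from bench import *
import numpy as np,cv2
def ray(c,uv,z):
    k=get_calibration(c);R,t=k['R'],k['t'];C=-R.T@t
    d=R.T@np.linalg.inv(k['camera_matrix'])@np.array([*uv,1.]);return C+d*(z-C[2])/d[2]
def proj(c,X):
    k=get_calibration(c);p=k['camera_matrix']@(k['R']@np.asarray(X)+k['t']);return p[:2]/p[2]
E
python3 - <<'E'
from h import *
T=lambda x,y:(90+x/3.75-.35,110+y/3.75-.35)
S=lambda x,y:(140+x/4-.35,120+y/4-.35)
from scipy.optimize import least_squares
pts=[('top',T(213,173),(.066,.08,.146)),('top',T(474,136),(.066,-.08,.146)),('side',S(372,123),(.066,.08,.146)),('side',S(473,179),(.066,-.08,.146)),
('top',T(295,388),('t',-.064-0,.055,.038)),]
for c,u,p in pts[:4]: print(c,ray(c,u,.146))
def W(q,p):
    x,y,a=q; return np.array([x+np.cos(a)*p[0]-np.sin(a)*p[1],y+np.sin(a)*p[0]+np.cos(a)*p[1],p[2]])
f=lambda q:np.concatenate([proj(c,W(q,p))-u for c,u,p in pts[:4]])
r=least_squares(f,[.5,.2,0]);q=r.x;print(q,r.fun.round(1))
for n,u,z in [('bl',T(295,388),.07),('fl',T(305,513),.07),('fr',T(472,490),.07),('br',T(457,366),.07)]:
    X=ray('top',u,z);d=X-np.array([q[0],q[1],0]);a=q[2];print(n,X,'disp',d[0]*np.cos(a)+d[1]*np.sin(a),-d[0]*np.sin(a)+d[1]*np.cos(a))
for n,p in [('trayL',(-.107,.055,.07)),('trayR',(-.107,-.055,.07)),('padR',(.066,-.08,.146)),('goal',(-.107,-.08+.055,.07))]: print(n,W(q,p))
im=cv2.imread('pics/top0.png'); im2=cv2.imread('pics/side0.png')
for p in [(.066,.08,.146),(.066,-.08,.146),(0,.15,.0),(0,-.15,0),(0,-.12,.152),(0,.12,.152),(-.062,-.122,.076),(-.062,-.038,.076),(-.062,.038,.076),(-.062,.122,.076)]:
    for i,c in ((im,'top'),(im2,'side')):
        u=proj(c,W(q,p));cv2.circle(i,tuple(int(round(v*8)) for v in u),6,(255,255,0),-1,shift=3)
cv2.imwrite('pics/ov.png',np.hstack([cv2.resize(im[120:260,110:280],None,fx=2.3,fy=2.3),cv2.resize(im2[130:250,150:290],None,fx=2.8,fy=2.3*140/120)[:322]]) if 0 else cv2.resize(np.hstack([im[120:260,110:270],im2[120:260,140:300]]),None,fx=2.5,fy=2.5,interpolation=2))
E
```

```text
top [0.58718459 0.28184628 0.146     ]
top [0.61058695 0.12404415 0.146     ]
side [0.58204154 0.27067478 0.146     ]
side [0.60670038 0.11496271 0.146     ]
[0.53329105 0.19263541 0.1483372 ] [ 0.1  0.2  0.3  0.1  0.1 -1.2 -0.1 -1.1]
bl [0.45896288 0.24901741 0.07      ] disp -0.06517900426866549 0.06674806123887654
fl [0.3783449  0.24007357 0.07      ] disp -0.1462334963169517 0.06981727936300944
fr [0.394253   0.13200169 0.07      ] disp -0.14647244665964668 -0.03941889144995449
br [0.47420322 0.14334334 0.07      ] disp -0.06572400674448212 -0.04001794094315246
trayL [0.41933744 0.23121748 0.07      ]
trayR [0.43559476 0.12242548 0.07      ]
padR [0.61038976 0.12326835 0.146     ]
goal [0.43116095 0.15209602 0.07      ]
```

View pics/ov.png

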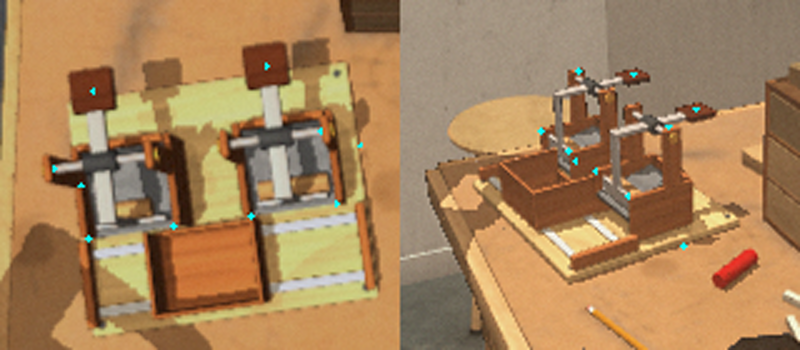

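{"api": "jog_arm", "payload": {
  "moves": [
    [0,0,0.154,40,-52.5,0,0],
    [0,0,0.154,40,-52.5,0,0],
    [0,0,0.154,40,-52.5,0,0],
    [0,0,0.154,40,-52.5,0,0],
    [0,0,0,0,0,-40,0],
    [0,0,0,0,0,-20,0],
    [0,0,0,0,0,0,0]
  ]
}}

```text
time: 1.78
tool_pos: [0.3982, 0.2929, 0.2408]
ee_rot: [-3.138, 0.001, 1.712]
wrist_force: [-0.5, 0.6, 0.1]
width: 0.0278
```

```bash
python3 - <<'E'
from h import *
print(get_obs())
ims=[snapshot('top')[90:290,80:300],snapshot('side')[70:270,90:310]]
cv2.imwrite('pics/m1.png',cv2.resize(np.hstack(ims)[:,:,::-1],None,fx=1.8,fy=1.8,interpolation=2))
E
```

```text
{'time': 1.775, 'joint_positions': array([ 5.19408003e-01, -1.41309447e-02,  1.59809883e+00,  1.40713036e-04,
        1.56170902e+00, -1.19269392e+00]), 'qvel': array([ 0.01016498, -0.01968666, -0.05587414, -0.00060954,  0.00893131,
       -0.00049185]), 'joint_torque': array([-2.45896149e-01, -2.84794897e+01, -2.89651251e+01, -4.28838466e-04,
        9.69757122e-03, -2.20537521e-05]), 'tool_pos': array([0.3981755 , 0.29290715, 0.24084807]), 'ee_rot': array([-3.13774494e+00,  1.37696508e-03,  1.71210301e+00]), 'wrist_force': array([-0.54090874,  0.58669532,  0.11694121]), 'wrist_torque': array([ 0.05263392, -0.02087346, -0.03292464]), 'width': 0.027760519386760784}
```

View pics/m1.png

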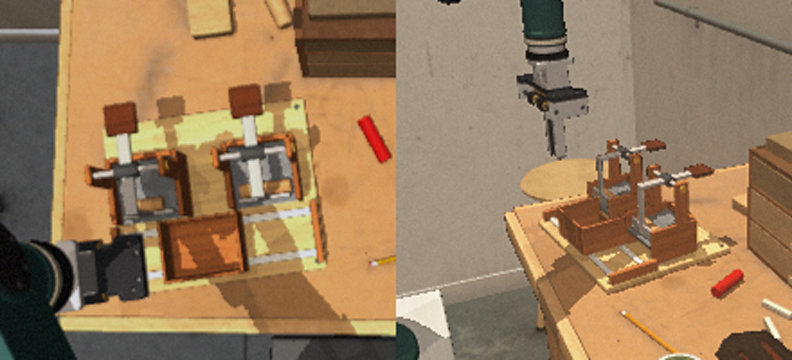

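{"api": "jog_arm", "payload": {
  "moves": [
    [0,0,0,6,-12,0,0],
    [0,0,0,0,0,0,0],
    [0,0,0,0,0,-35,0],
    [0,0,0,0,0,-35,0],
    [0,0,0,0,0,-20,0],
    [0,0,0,0,0,-10,0],
    [0,0,0,0,0,0,0]
  ]
}}

```text
time: 2.75
tool_pos: [0.4048, 0.2816, 0.1427]
ee_rot: [-3.141, -0.0, 1.713]
wrist_force: [0.8, 0.1, 0.2]
width: 0.0005
```

```bash
python3 - <<'E'
from h import *
print(get_obs()['tool_pos'],get_obs()['width'])
ims=[snapshot('top')[90:290,80:300],snapshot('side')[70:270,90:310]]
cv2.imwrite('pics/m2.png',cv2.resize(np.hstack(ims)[:,:,::-1],None,fx=1.8,fy=1.8,interpolation=2))
E
```

```text
[0.40482739 0.28159324 0.1426829 ] 0.0004945190271766505
```

View pics/m2.png

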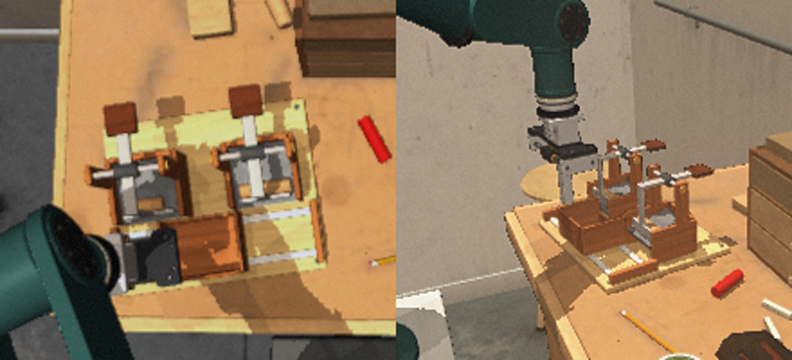

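{"api": "jog_arm", "payload": {
  "moves": [
    [0,0,0,1.5,-9.9,0,0],
    [0,0,0,1.5,-9.9,0,0],
    [0,0,0,1.5,-9.9,0,0],
    [0,0,0,1.5,-9.9,0,0],
    [0,0,0,1.5,-9.9,0,0],
    [0,0,0,1.5,-9.9,0,0],
    [0,0,0,1.5,-9.9,0,0],
    [0,0,0,1.5,-9.9,0,0],
    [0,0,0,1.5,-9.9,0,0],
    [0,0,0,1.5,-9.9,0,0],
    [0,0,0,1.5,-9.9,0,0],
    [0,0,0,0,0,0,0]
  ]
}}

```text
time: 4.35
tool_pos: [0.4211, 0.1715, 0.1423]
ee_rot: [-3.14, 0.001, 1.711]
wrist_force: [0.5, -0.4, -0.1]
width: 0.0001
```

```bash
python3 - <<'E'
from h import *
print(get_obs()['tool_pos'],get_obs()['wrist_force'])
ims=[snapshot('top')[90:290,80:300],snapshot('side')[70:270,90:310]]
cv2.imwrite('pics/m3.png',cv2.resize(np.hstack(ims)[:,:,::-1],None,fx=1.8,fy=1.8,interpolation=2))
E
```

```text
[0.4210852  0.17154486 0.14227427] [ 0.54092554 -0.4122263  -0.0780369 ]
```

View pics/m3.png

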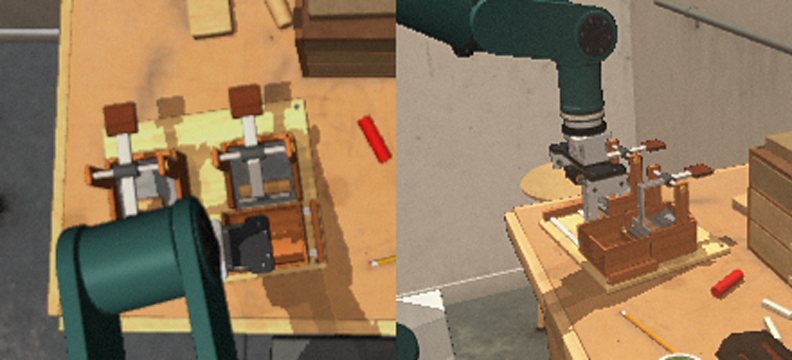

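{"api": "jog_arm", "payload": {
  "moves": [
    [0,0,0,0.4,-3,0,0],
    [0,0,0,0.4,-3,0,0],
    [0,0,0,0,0,0,0]
  ]
}}

```text
time: 4.82
tool_pos: [0.4219, 0.1666, 0.1424]
ee_rot: [-3.141, 0.0, 1.713]
wrist_force: [-0.9, 0.7, -0.6]
width: 0.0002
```

{"api": "jog_arm", "payload": {
  "moves": [
    [0,0,0,0.4,-2.5,0,0],
    [0,0,0,0,0,0,0]
  ]
}}

```text
time: 5.08
tool_pos: [0.4224, 0.164, 0.1426]
ee_rot: [-3.141, 0.0, 1.713]
wrist_force: [-1.0, 0.3, -0.0]
width: 0.0004
```

{"api": "jog_arm", "payload": {
  "moves": [
    [0,0,0,0.3,-2,0,0],
    [0,0,0,0,0,0,0]
  ]
}}

```text
time: 5.32
tool_pos: [0.4226, 0.1628, 0.1427]
ee_rot: [-3.141, -0.002, 1.713]
wrist_force: [-0.9, 5.1, -1.8]
width: 0.0003
```

{"api": "jog_arm", "payload": {
  "moves": [
    [0,0,0,-2,12,0,0],
    [0,0,0,0,0,30,0],
    [0,0,0,0,0,50,0],
    [0,0,0,0,0,60,0],
    [0,0,0,-30,40,20,0],
    [0,0,0,-30,40,0,0],
    [0,0,0,0,0,0,0]
  ]
}}

```text
time: 6.2
tool_pos: [0.3595, 0.2561, 0.3037]
ee_rot: [3.139, 0.0, 1.718]
wrist_force: [0.4, -0.6, 0.2]
width: 0.0007
```

```bash
python3 - <<'E'
from h import *
print(get_obs()['tool_pos'],get_obs()['wrist_force'])
a=snapshot('top');b=snapshot('side')
cv2.imwrite('pics/m4.png',cv2.resize(np.hstack([a[90:290,80:300],b[70:270,90:310]])[:,:,::-1],None,fx=1.8,fy=1.8,interpolation=2))
cv2.imwrite('pics/m4b.png',cv2.resize(np.hstack([a[0:140,220:420],b[100:240,250:450]])[:,:,::-1],None,fx=2,fy=2,interpolation=2))
E
```

```text
[0.35954225 0.25608484 0.30372348] [ 0.43195515 -0.63063996  0.19139991]
```

View pics/m4.png

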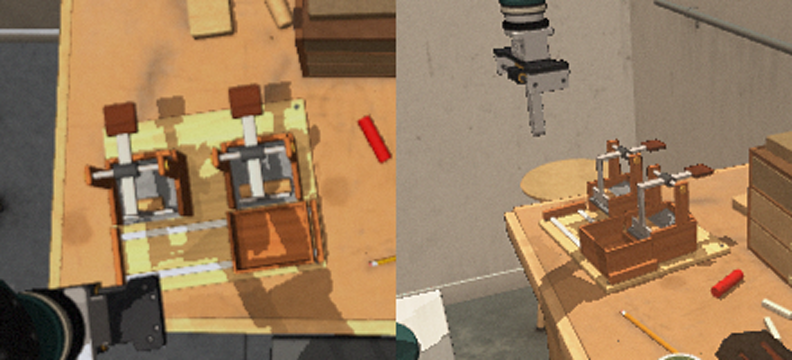

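View pics/m4b.png

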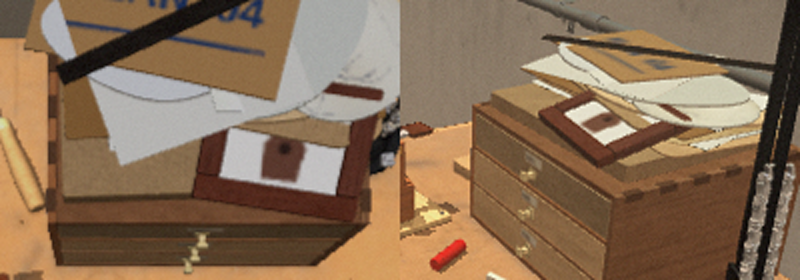

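```bash
python3 - <<'E'
from h import *
X=ray('top',(249,132),0);print(X)
for h in (.15,.2,.25,.3): print(h,ray('top',(244,114),h),proj('side',[*X[:2],h]))
print(proj('side',X))
# tray rim check
q=[.5333,.1926,.1483]
E
```

```text
[0.67833125 0.05768456 0.        ]
0.15 [0.68326749 0.06141598 0.15      ] [286.45295685 165.62615742]
0.2 [0.66853613 0.05798527 0.2       ] [286.89900713 150.52241004]
0.25 [0.65380477 0.05455455 0.25      ] [287.36255325 134.82623445]
0.3 [0.63907341 0.05112384 0.3       ] [287.84464519 118.50207733]
[285.21040649 207.70026321]
```

{"api": "jog_arm", "payload": {
  "moves": [
    [0,0,0,41.4,-22.2,15,0],
    [0,0,0,41.4,-22.2,0,0],
    [0,0,0,41.4,-22.2,0,0],
    [0,0,0,41.4,-22.2,0,0],
    [0,0,0,41.4,-22.2,0,0],
    [0,0,0,41.4,-22.2,0,0],
    [0,0,0,0,0,0,0],
    [0,0,0,0,0,0,0]
  ]
}}

```text
time: 7.3
tool_pos: [0.6092, 0.12, 0.317]
ee_rot: [-3.14, 0.0, 1.711]
wrist_force: [-0.5, 0.5, 0.4]
width: 0.0004
```

```bash
python3 - <<'E'
from h import *
print(get_obs()['tool_pos'],get_obs()['wrist_force'])
a=snapshot('top');b=snapshot('side')
cv2.imwrite('pics/m5.png',cv2.resize(np.hstack([a[90:290,80:300],b[70:270,90:310]])[:,:,::-1],None,fx=1.8,fy=1.8,interpolation=2))
E
```

```text
[0.60918975 0.12000755 0.31698866] [-0.54037261  0.48477796  0.41362278]
```

View pics/m5.png

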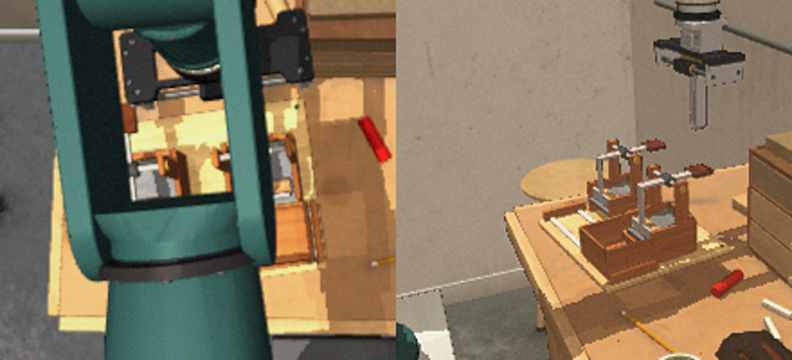

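{"api": "jog_arm", "payload": {
  "moves": [
    [0,0,0,-1,3,-30,0],
    [0,0,0,0,0,-25,0],
    [0,0,0,0,0,-10,0],
    [0,0,0,0,0,0,0]
  ]
}}

```text
time: 7.9
tool_pos: [0.6076, 0.1244, 0.2527]
ee_rot: [-3.141, -0.0, 1.713]
wrist_force: [-1.0, 0.2, -0.3]
width: 0.0007
```

```bash
python3 - <<'E'
from h import *
print(get_obs()['tool_pos'],get_obs()['wrist_force'])
b=snapshot('side')
cv2.imwrite('pics/m6.png',cv2.resize(b[90:230,180:340][:,:,::-1],None,fx=4,fy=4,interpolation=2))
E
```

```text
[0.60757954 0.12443222 0.25271918] [-0.9649072   0.21609614 -0.27721224]
```

View pics/m6.png

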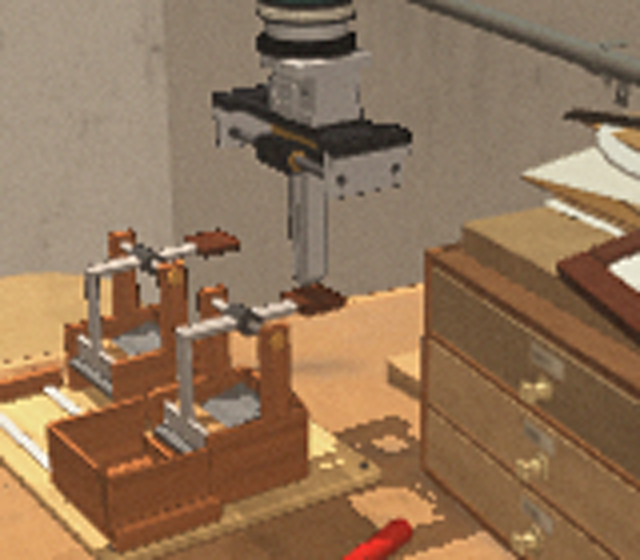

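{"api": "jog_arm", "payload": {
  "moves": [
    [0,0,0,0,0,-10,0],
    [0,0,0,0,0,-8,0],
    [0,0,0,0,0,-8,0],
    [0,0,0,0,0,-7,0],
    [0,0,0,0,0,-3,0],
    [0,0,0,0,0,0,0],
    [0,0,0,0,0,0,0],
    [0,0,0,0,0,0,0]
  ]
}}

```text
time: 8.95
tool_pos: [0.6081, 0.1239, 0.2171]
ee_rot: [-3.141, 0.0, 1.713]
wrist_force: [-1.7, -0.4, 5.9]
width: 0.0005
```

```bash
python3 - <<'E'
from h import *
print(get_obs()['tool_pos'],get_obs()['wrist_force'])
b=snapshot('side')
cv2.imwrite('pics/m7.png',cv2.resize(b[90:230,180:340][:,:,::-1],None,fx=4,fy=4,interpolation=2))
E
```

```text
[0.60811198 0.12389491 0.21709409] [-1.69559909 -0.39779339  5.85107619]
```

View pics/m7.png

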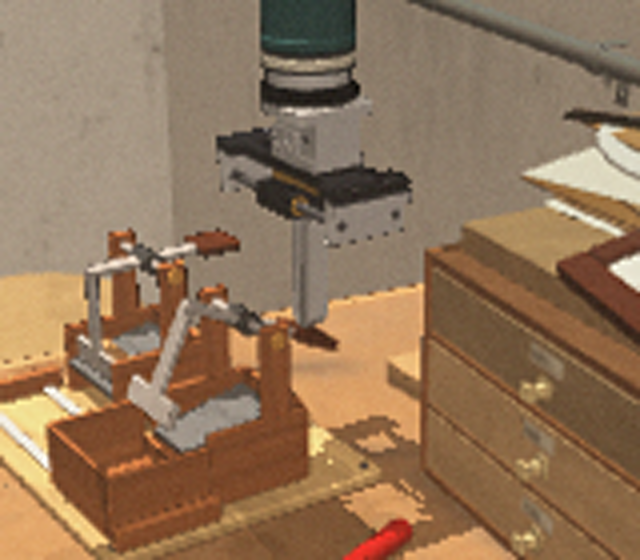

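{"api": "jog_arm", "payload": {
  "moves": [
    [0,0,0,0,0,0,0],
    [0,0,0,0,0,0,0],
    [0,0,0,0,0,0,0],
    [0,0,0,0,0,0,0],
    [0,0,0,0,0,10,0],
    [0,0,0,0,0,10,0],
    [0,0,0,0,0,15,0],
    [0,0,0,0,0,30,0],
    [0,0,0,0,0,40,0],
    [0,0,0,0,0,0,0]
  ]
}}

```text
time: 10.25
tool_pos: [0.6086, 0.124, 0.3261]
ee_rot: [3.136, 0.0, 1.713]
wrist_force: [0.6, 1.2, -0.5]
width: 0.0008
```

{"api": "jog_arm", "payload": {
  "moves": [
    [0,0,0,-41,25,0,0],
    [0,0,0,-41,25,0,0],
    [0,0,0,-41,25,0,0],
    [0,0,0,-41,25,0,0],
    [0,0,0,-41,25,0,0],
    [0,0,0,-41,25,0,0],
    [0,0,0,-20,50,0,0],
    [0,0,0,-10,50,0,0],
    [0,0,0,0,0,0,0]
  ]
}}

```text
time: 11.38
tool_pos: [0.3304, 0.3756, 0.3194]
ee_rot: [-3.137, 0.002, 1.718]
wrist_force: [0.5, 0.4, 0.0]
width: 0.0007
```

```bash
python3 - <<'E'
from h import *
print(get_obs()['time'],get_obs()['tool_pos'],get_obs()['wrist_force'])
a=snapshot('top');b=snapshot('side')
cv2.imwrite('pics/m8.png',cv2.resize(np.hstack([a[120:260,110:270],b[120:260,140:300]])[:,:,::-1],None,fx=2.5,fy=2.5,interpolation=2))
cv2.imwrite('pics/m8t.png',a[:,:,::-1])
E
```

```text
11.375 [0.33036976 0.37563951 0.31937595] [0.53051267 0.35728967 0.01912171]
```

View pics/m8.png

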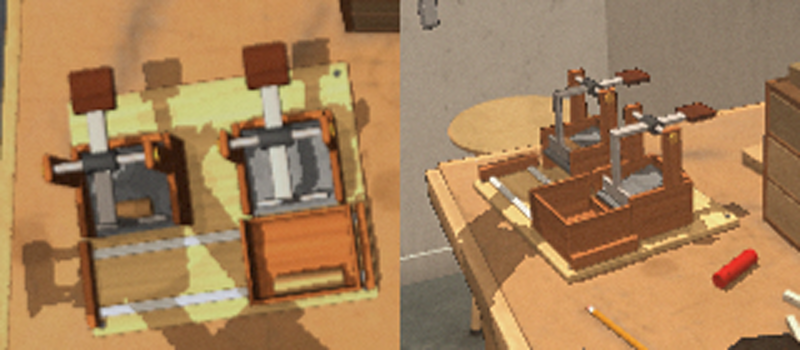

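View pics/m8t.png

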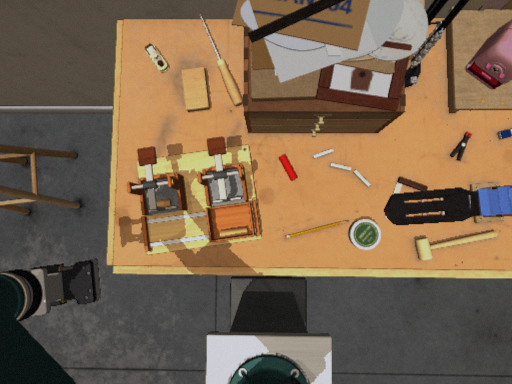

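The long dowel lies at the front of the tray, near pixel (233, 230) in the full top picture. Both levers are back, the short dowel is still behind its gate, and the bystanders haven't moved. The robot is clear of everything, so I'm handing in.

```bash
python3 -c "
from bench import *
print(close_job())"
```

```text
the job is handed in; nothing more can be done
None
```

The job is done and handed in at about 11.5 s of the 48 s allowed; no verdict was reported.

- **What I did:** The top camera showed the long dowel in the right lane. I pushed the tray by its left end wall to the right end stop, where the wrist read about 5 N. I then pressed the right pad about 26 mm down, reading about 6 N, and let it back up.
- **Last checks:** The final pictures show the long dowel lying in the tray against the front wall and both levers back at rest. The short dowel is still behind its closed gate, and the tin and bone bars look unmoved. The arm is clear of everything.
- **Limits of those checks:** I checked the end state only by eye in the pictures and measured no lever angles or object shifts. The two cameras disagreed by about 1 pixel (roughly 4 mm or more) on the pad positions. I relied on the top view, and both contacts happened where it predicted.

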